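Put up the orange price sign on the market stall

TASK

Take the orange price sign out of the wooden rack and stand it in the swivel foot: turn its square spigot until it matches the square hole and let it go fully home, collar down on the head. Then turn the sign in the foot until its board is parallel to the foot's long sides, and let go. Work gently, without forcing the spigot (a few newtons will do), and leave the green sign, the red tub and the blue carton where they are.

Things in the scene. Friction and masses are not known exactly. Their poses are not given: they have to be found in the camera images.
- sign_mid (a point): Centre of the board of the loose orange price sign (0.16 kg), 35 mm below its top edge. Board: 14 mm thick (its x), 100 mm wide (y), 70 mm tall (z, up), orange with a blank white card on both faces, which are alike. Under it a black collar, then a square spigot. At the start the sign stands upright in one of the rack's two holes, resting on its collar.
- sign_tip (a point): Centre of the lower end of the orange sign's spigot, 81 mm below the board's centre. The spigot is aluminium, 20 x 20 mm square (sides along the sign's x and y), 40 mm long, its lowest 5 mm tapering to 16 mm. Above it the black collar, 40 x 40 mm and 6 mm thick; the board stands on the collar.
- rack: Fixed wooden block 80 mm (x) x 300 mm (y) x 55 mm tall, with two square through holes 29 mm wide at y = -75 and +75 mm, in which the orange and the green sign stand (either way round). Origin: centre of its underside.
- foot: Fixed swivel foot: a green steel slab 110 mm (x) x 170 mm (y: the long sides, each marked with a yellow stripe) x 18 mm tall; origin at the centre of its underside. On its middle stands a round steel head, 66 mm in diameter, with a square hole for the sign in a lighter square inset, its top 64 mm above the table. Pressing the sign on it with more than 60 N spoils it.
- mouth (a point): Centre of the square hole at the head's top: 21.6 mm wide, 46 mm deep, so the collar comes to rest before the tip does. Axes as the slab's, not the head's. The head turns about the vertical against 0.12 N m of friction; rubbing at 2 to 8 N does not. The hole's angle is not given: feel or look. It starts anywhere except within 0.25 rad of square to the slab. Any quarter turn fits.
- spare_mid (a point): Centre of the board of the green sign, otherwise the same as the orange one, in the other hole of the rack. To be left alone.
- tub: Loose red round tub with a yellow band, 60 mm in diameter, 75 mm tall; origin at the centre of its underside. To be left alone.
- carton: Loose blue carton with a yellow band, 60 mm (x) x 90 mm (y) x 45 mm tall; origin at the centre of its underside. To be left alone.
Mind the look-alikes: they are no part of the job. Leave any pink look-alike of the part that bears sign_mid alone.

How it is judged:
At the end, for the whole second after the job is handed in: The orange sign stands released and at rest in the foot's square hole, upright, its collar down on the head (within 2.5 mm), over the hole's centre within 4 mm, its board parallel to the foot's long sides within 0.12 rad (either face forward) (horizontal distance between sign_mid and mouth below 0.004 m and z of sign_mid in the frame of mouth between 0.038 and 0.0435 m and angle between sign_mid's own z axis and vertical below 0.06 rad and angle between the y axis of sign_mid and the y axis of mouth, either way round below 0.12 rad and linear speed of sign below 0.02 m/s); the robot touches nothing.
It fails at once if the orange sign is forced against the foot or its head with more than 60 N (contact force between sign and foot above 60 N).
It fails at once if the green sign is moved by more than 20 mm (distance of spare_mid from where it was at the start of the episode above 0.02 m).
It fails at once if the red tub is moved by more than 20 mm (distance of tub from where it was at the start of the episode above 0.02 m).
It fails at once if the blue carton is moved by more than 20 mm (distance of carton from where it was at the start of the episode above 0.02 m).
It also fails if it takes over 64 s, if anything falls off the work surface, if the arm or the gripper's body presses on something with over 40 N, if the wrist force passes 120 N, or if a joint passes its speed limit or range.

ROBOT

A 7-joint arm with a two-finger parallel gripper is mounted at the origin on the work surface. World frame = base frame: x ahead of the robot, y to its left, z up, the work surface at z = 0. Lengths are in m, angles in rad, forces in N, time in s.
With the tool pointing down it reaches from about 0.425 to 0.875 m from the base axis. Payload 4.7 kg.
Tool frame: the origin (TCP) lies on the centre line of the jaws, within the pads' length; the fingertips stand ahead of it and the grasp point (between the pads) lies 2 mm behind it (nose_length is the z of the fingertips in the tool frame, in m); z points along the fingers, y is the line along which they close (so a half turn about z gives the same grasp; the last joint's range is limited). The gripper opens to 87 mm and grips with 3 to 60 N. Pads are 19 mm wide; open, the fingers measure 117 mm over their backs; the gripper's body (75 mm by 190 mm) begins 51 mm behind the grasp point.
Start: joints at [1.16, 0.321, -0.07, 1.45, 0.023, 1.371, -0.057], TCP at [0.268, -0.592, 0.24] pointing down, gripper open.
Joint ranges: [-2.86, 2.86], [-0.3, 2.09], [-1.38, 1.24], [0.06, 2.45], [-1.56, 4.7], [0.09, 2.05], [-2.69, 2.69]. Speed limits (rad/s): [2.57, 2.57, 3.14, 3.14, 3.14, 3.14, 3.14].

INTERFACE

Orientations are given as a rotation vector (axis times angle).
In Python, from bench import * gives the robot as it stands.
- The arm moves only by the tool send_rows, never from a script. Its arguments are lists of equal length, an entry for each row: "xyz": the shift along the tool's x, y, z in mm, a list of three; "dr": the turn, a rotation vector about the tool's x, y, z in rad, a list of three. A call has exactly 10 rows; each row is the pose to reach, as a shift and turn from the pose commanded when the call began, along the tool's axes at that moment; what a row does not reach only later rows make up. A row lasts 1/12 s, in which the tool goes at most 41.7 mm and 7.16 degrees, less where a joint would pass 70% of its speed; a pose out of reach is approached as far as the arm can. A call with a gripper value outside its range is refused whole. "jaw" is the finger opening in mm, from 0 to 87, set as the call begins (left out, the last holds). The fingers move at their own pace and stop on an object; "grip_force" is the grip in N (left out, the last holds). Time passes only in rows, so rows that repeat a pose let the fingers close, or fill a call up. It gives the time, the measured TCP pose, the force, the opening and the grip force at its end, in the units of the state.
- get_state(): the state, without advancing time (a new reading comes with each control period).
- get_image(name): name is "scene" or "top" or "wrist"; returns the picture (480x640x3 uint8, red, green, blue); there is no depth.
- calibration(name): a dict with "vfov" (degrees; the focal length in pixels is half the picture's height over the tangent of half this angle, whatever the lens; pixels are square), "cx", "cy" (the principal point, pixels), "rvec" (rotation vector, rad) and "tvec" (3), from world to camera coordinates, as OpenCV has them; the wrist camera has in their place "hand_eye" (4x4, takes a point from camera to tool coordinates, whose origin is the TCP and whose axes are the flange's). Camera axes: x right, y down, z forward; pixel columns grow to the right and rows downward; lengths in m; the calibration is good to about 2 mm. A picture is of the moment at which its call begins: read the wrist's pose just before it. calibration takes no time and is no camera call.
- close_job(): hands the job in; it is judged then, once.
The state is a dict: "time": time; "joint_positions": joint angles; "qd": joint speeds; "joint_torque": joint torques, N m; "position": TCP position; "tool_rot": TCP orientation; "ft_force": force on the tool from outside, world axes, zero at the start; "torque": the same for the moment, N m; "grip_width": opening from 0.0 (shut) to 1.0 (fully open); "grip_force": force on a finger pad.
Only numpy, scipy, OpenCV 4.12 (cv2) and the standard library are available. Lean on these libraries where they do the work, as an engineer would, in place of code of your own. Each camera call takes 0.05 s, during which the arm holds its last target. There are 200 camera calls.

## Working session

There is one attempt and no reset: what is moved stays moved. The work goes in short steps, Python scripts to look and compute and a tool call to move; the robot and the scene stay as the last step left them, time stands still between calls to the robot, and variables do not carry over. Pictures are saved under pics/ and viewed, at most 10 in all, crops included, and the job is handed in when it is done.

Besides the shell and the picture viewer there is one more tool, called after ">>>" by a JSON object that holds its "op" and its "data", one argument or row to a line. send_rows: Moves the arm, as the interface text tells. Its arguments: {"type":"object","properties":{"xyz":{"type":"array"},"dr":{"type":"array"},"jaw":{"type":"number"},"grip_force":{"type":"number"}},"required":["xyz","dr"]}

```bash
ls; mkdir -p pics; python3 - <<'E'
from bench import *
import cv2,numpy as np
s=get_state();print(s)
for n in("scene","top"):
    im=get_image(n);cv2.imwrite(f"pics/{n}0.png",im[:,:,::-1]);print(n,calibration(n))
print(calibration("wrist"))
E
```

```text
pics
{'time': 0.0, 'joint_positions': array([ 1.16010388,  0.32186   , -0.07008312,  1.45170886,  0.02262255,
        1.37078494, -0.05690455]), 'qd': array([ 4.48528644e-04,  3.79975237e-05, -9.88384062e-04,  2.16133751e-03,
        1.27762886e-03,  8.61125788e-04,  5.42574846e-04]), 'joint_torque': array([ 4.46365621e-04, -4.91286278e+01, -4.03846074e-01, -3.12530708e+01,
       -6.39531109e-02,  4.38610185e-02,  1.86804737e-04]), 'position': array([ 0.26761344, -0.59176843,  0.23842045]), 'tool_rot': array([-3.06912901e+00, -6.61901792e-01,  8.38742522e-04]), 'ft_force': array([-0.00021913,  0.15231195,  0.12311615]), 'torque': array([ 0.00571997, -0.01711875, -0.03008298]), 'grip_force': 0.0, 'grip_width': 0.9994897749673255}
scene {'vfov': 57.435656093370525, 'cx': 321.48318965823046, 'cy': 246.4470924518077, 'rvec': array([ 1.07032375,  2.50780925, -0.92394223]), 'tvec': array([ 0.33430659, -0.28521269,  1.25256869])}
top {'vfov': 51.99657339823019, 'cx': 321.4387039303136, 'cy': 243.12045387030383, 'rvec': array([ 2.11765126, -2.13229127,  0.18418087]), 'tvec': array([0.04313249, 0.56241957, 0.93099357])}
{'vfov': 70.87805415139273, 'cx': 317.8767496300676, 'cy': 244.33287444046042, 'hand_eye': array([[ 1.03366926e-03, -9.63769282e-01, -2.66735268e-01,
         7.25669333e-02],
       [ 9.99999257e-01,  1.16859120e-03, -3.47100001e-04,
        -3.10557772e-04],
       [ 6.46228806e-04, -2.66734711e-01,  9.63769773e-01,
        -1.46741635e-01],
       [ 0.00000000e+00,  0.00000000e+00,  0.00000000e+00,
         1.00000000e+00]])}
```

View pics/scene0.png

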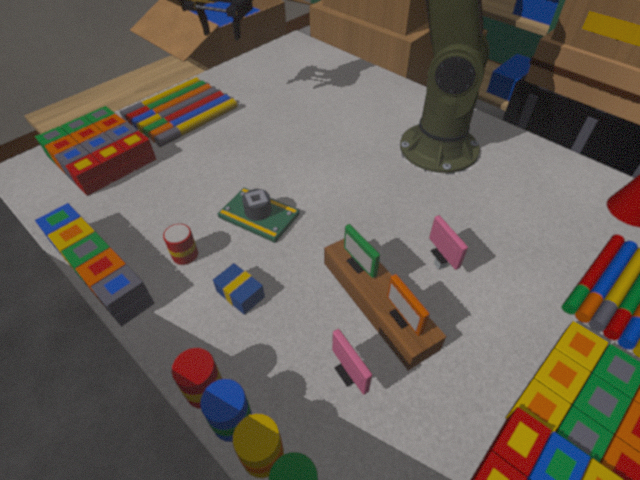

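View pics/top0.png

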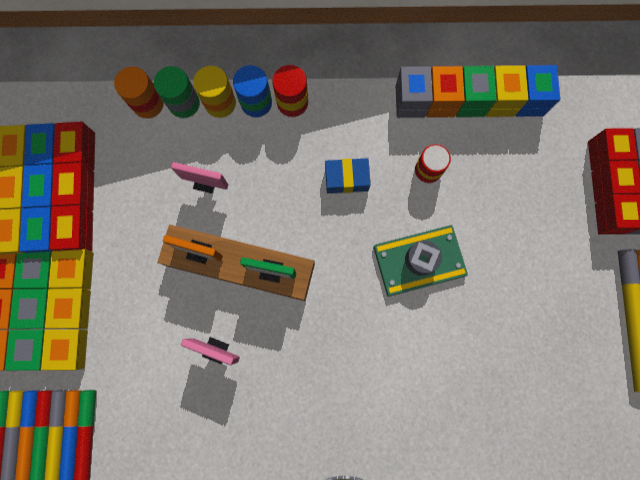

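The top view shows the orange sign in the rack at about (190,245), with the green one at (268,268). Two pink look-alikes stand outside the rack at (200,176) and (210,350). The one described is the orange board in the rack hole. The foot is at (420,260), with the hole as a diamond at (424,257).

```bash
cat > h.py <<'E'
from bench import *
import cv2,numpy as np
from scipy.spatial.transform import Rotation as R
def cam(n,s=None):
    c=calibration(n);f=240/np.tan(np.radians(c["vfov"]/2))
    if n=="wrist":
        T=np.eye(4);T[:3,:3]=R.from_rotvec(s["tool_rot"]).as_matrix();T[:3,3]=s["position"]
        T=T@np.array(c["hand_eye"]);Rw,o=T[:3,:3],T[:3,3]
    else:
        Rw=R.from_rotvec(c["rvec"]).as_matrix().T;o=-Rw@c["tvec"]
    return f,c["cx"],c["cy"],Rw,o
def cast(k,uv,z):
    f,cx,cy,Rw,o=k;uv=np.atleast_2d(uv).astype(float)
    d=np.c_[(uv[:,0]-cx)/f,(uv[:,1]-cy)/f,np.ones(len(uv))]@Rw.T
    return o+d*((z-o[2])/d[:,2])[:,None]
def proj(k,p):
    f,cx,cy,Rw,o=k;q=(np.atleast_2d(p)-o)@Rw
    return np.c_[q[:,0]/q[:,2]*f+cx,q[:,1]/q[:,2]*f+cy]
def mask(im,lo,hi,roi):
    hsv=cv2.cvtColor(im,cv2.COLOR_RGB2HSV);m=cv2.inRange(hsv,lo,hi);r=np.zeros_like(m)
    x0,y0,x1,y1=roi;r[y0:y1,x0:x1]=m[y0:y1,x0:x1];return r
def blobs(m,amin=20):
    cs,_=cv2.findContours(m,cv2.RETR_EXTERNAL,cv2.CHAIN_APPROX_NONE)
    return sorted([c for c in cs if cv2.contourArea(c)>amin],key=cv2.contourArea,reverse=True)
def rect(k,c,z):
    p=cast(k,c.reshape(-1,2),z)[:,:2]
    (x,y),(w,h),a=cv2.minAreaRect((p*1000).astype(np.float32))
    if w<h:w,h,a=h,w,a+90
    return np.round([x,y,w,h],1),round((a+90)%180-90,1)   # mm; direction of long side from +x
E
python3 - <<'E'
from h import *
im=get_image("top");k=cam("top");print("cam",k[4])
for n,lo,hi,roi,z in [("orange",(8,150,120),(18,255,255),(150,220,230,280),.131),("green",(50,100,60),(85,255,255),(230,240,310,290),.131),
  ("stripe",(20,140,120),(35,255,255),(365,220,480,300),.018),("slab",(60,80,30),(90,255,255),(365,220,480,300),.018),
  ("tub",(0,150,80),(8,255,255),(405,140,460,190),.04),("carton",(100,150,60),(125,255,255),(320,150,375,200),.045)]:
    for c in blobs(mask(im,lo,hi,roi),15)[:3]: print(n,cv2.boundingRect(c),*rect(k,c,z))
print("rack corners",np.round(cast(k,[(168,226),(314,262),(306,300),(158,263)],.055),3))
a=cv2.resize(im[215:305,360:480],None,fx=5,fy=5,interpolation=cv2.INTER_CUBIC)
b=cv2.resize(im[215:305,150:320],None,fx=3.5,fy=3.5,interpolation=cv2.INTER_CUBIC)
b=cv2.copyMakeBorder(b,0,0,0,5,0)[:, :600];
cv2.imwrite("pics/crop1.png",cv2.resize(np.vstack([cv2.resize(a,(600,450)),cv2.resize(b,(600,130*2))]),(600,600))[:,:,::-1])
E
```

```text
cam [0.38794484 0.03391671 1.0165007 ]
orange (158, 225, 72, 55) [533.4 264.6 138.1  71.6] 75.4
green (240, 258, 54, 17) [507.3 138.6  98.7  15.8] 79.3
stripe (377, 227, 76, 25) [ 575.9 -152.1  160.1   10.9] -75.8
stripe (389, 268, 77, 25) [ 490.6 -173.9  160.3   10.8] -75.8
slab (374, 225, 94, 71) [ 532.3 -161.6  169.4  107.5] -75.8
tub (421, 146, 30, 27) [ 739.4 -198.1   60.3   55.2] 82.4
carton (326, 160, 17, 33) [704.   12.6  68.6  32.9] -0.5
carton (352, 159, 18, 32) [707.3 -42.5  66.7  32.5] 3.2
rack corners [[0.599 0.346 0.055]
 [0.524 0.054 0.055]
 [0.45  0.07  0.055]
 [0.524 0.362 0.055]]
```

View pics/crop1.png

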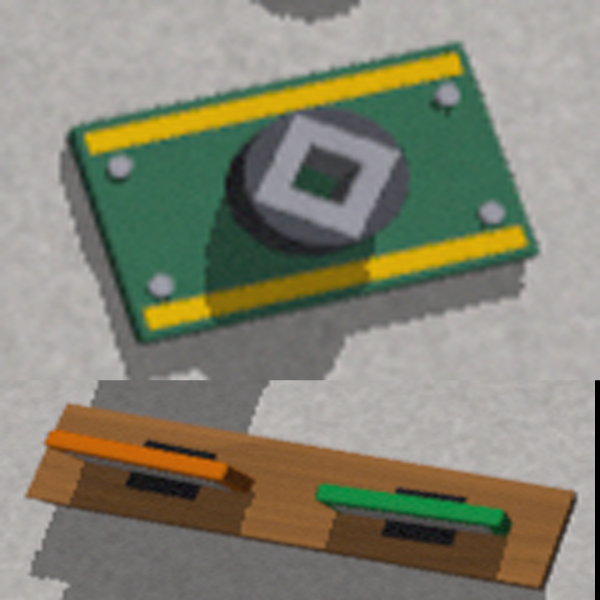

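The crop confirms it: the orange board is in the rack's left hole and the green one in the right, and the head's light inset is clearly turned. Next I'll get the orange pose and the hole angle.

```bash
python3 - <<'E'
from h import *
im=get_image("top");k=cam("top")
hsv=cv2.cvtColor(im,cv2.COLOR_RGB2HSV);print("orange px",hsv[245:248,188:192].reshape(-1,3)[:4].tolist(),"wood",hsv[250,230].tolist(),"inset",hsv[241:246,422].tolist(), hsv[250:262:3,408:442:4].tolist())
for s in(210,225): 
  for c in blobs(mask(im,(6,s,150),(20,255,255),(150,220,235,280)),15)[:2]: print("orange",s,cv2.boundingRect(c),*rect(k,c,.131))
m=mask(im,(0,0,125),(179,60,255),(404,238,444,278))
for c in blobs(m,30)[:3]:
  print("inset",cv2.boundingRect(c),*rect(k,c,.064))
E
```

```text
orange px [[15, 242, 200], [14, 242, 199], [14, 242, 199], [14, 242, 198]] wood [14, 153, 143] inset [[120, 26, 88], [116, 19, 92], [124, 16, 128], [123, 16, 159], [116, 11, 158]] [[[93, 52, 49], [120, 26, 87], [120, 16, 160], [123, 16, 163], [129, 18, 98], [123, 19, 151], [127, 14, 159], [117, 14, 161], [78, 90, 82]], [[84, 36, 35], [117, 28, 90], [117, 16, 160], [116, 18, 101], [130, 11, 67], [114, 19, 67], [123, 17, 137], [116, 13, 159], [113, 27, 84]], [[120, 19, 41], [110, 24, 96], [117, 15, 154], [76, 120, 70], [79, 103, 69], [105, 15, 67], [117, 15, 149], [117, 16, 157], [113, 28, 82]], [[132, 39, 33], [113, 15, 157], [120, 13, 157], [76, 98, 70], [78, 122, 67], [114, 25, 51], [123, 17, 162], [123, 19, 122], [105, 18, 84]]]
orange 210 (163, 235, 52, 20) [547.  282.2  97.2  12.1] 73.6
orange 225 (163, 236, 52, 19) [546.9 281.9  96.6  12.1] 73.6
inset (411, 242, 29, 29) [ 532.8 -163.2   44.4   43.9] -24.3
```

```bash
cat >> h.py <<'E'
def go(xyz,yaw=None,s=None):
    """shift (mm, tool axes) and dr to put TCP at xyz (m), tool y at yaw deg (mod 180), pointing down"""
    s=s or get_state();M=R.from_rotvec(s["tool_rot"]).as_matrix()
    d=M.T@(np.array(xyz)-s["position"])*1000
    y=np.degrees(np.arctan2(M[1,1],M[0,1]));yaw=y if yaw is None else yaw
    yaw=y+((yaw-y)+90)%180-90;a=np.radians(yaw)
    T=np.c_[[np.sin(a),-np.cos(a),0],[np.cos(a),np.sin(a),0],[0,0,-1]]
    return np.round(d,1),np.round(R.from_matrix(M.T@T).as_rotvec(),4),"tool y deg %.1f"%y
E
python3 - <<'E'
from h import *
import bench
print([n for n in dir(bench) if not n.startswith('_')],getattr(bench,"nose_length",None))
for p,y in[((.5,-.2,.25),None),((.547,.282,.25),-16)]: print(go(p,y))
E
```

```text
['MotionError', 'calibration', 'close_job', 'get_image', 'get_state', 'nose_length'] 0.017Traceback (most recent call last):
  File "<stdin>", line 4, in <module>
  File "h.py", line 37, in go
    return np.round(d,1),np.round(R.from_matrix(M.T@T).as_rotvec(),4),"tool y deg %.1f"%y
                                  ~~~~~~~~~~~~~^^^^^^^
  File "scipy/spatial/transform/_rotation.pyx", line 1143, in scipy.spatial.transform._rotation.Rotation.from_matrix
ValueError: Non-positive determinant (left-handed or null coordinate frame) in rotation matrix 0: [[-9.99999998e-01 -7.23224216e-08  6.33648826e-05]
 [-2.20642976e-16  9.99999349e-01  1.14136366e-03]
 [ 6.33649239e-05 -1.14136366e-03  9.99999347e-01]].
```

```bash
sed -i 's/\[np.sin(a),-np.cos(a),0\]/[-np.sin(a),np.cos(a),0]/' h.py
python3 - <<'E'
from h import *
for p,y in[((.5,-.2,.25),None),((.547,.282,.25),-16)]: print(go(p,y))
E
```

```text
(array([ 373.2, -261.4,  -10.8]), array([-0.0011,  0.0001,  0.    ]), 'tool y deg -65.7')
(array([ 614.7, -681.2,  -10.4]), array([-1.100e-03, -4.000e-04, -8.667e-01]), 'tool y deg -65.7')
```

>>> {"op": "send_rows", "data": {
  "xyz": [
    [37,-26,-1],
    [74,-52,-2],
    [112,-78,-3],
    [149,-104,-4],
    [186,-130,-5],
    [224,-157,-6],
    [261,-183,-7],
    [298,-209,-8],
    [336,-235,-10],
    [373,-261,-11]
  ],
  "dr": [
    [0,0,0],
    [0,0,-0.05],
    [0,0,-0.12],
    [0,0,-0.2],
    [0,0,-0.3],
    [0,0,-0.4],
    [0,0,-0.5],
    [0,0,-0.6],
    [0,0,-0.7],
    [0,0,-0.8]
  ],
  "jaw": 87
}}

```text
time: 1.03
position: [0.4809, -0.2321, 0.2497]
tool_rot: [2.566, 1.812, -0.0]
ft_force: [0.8, -0.3, 0.4]
grip_width: 0.999
grip_force: 0.0
```

```bash
python3 - <<'E'
from h import *
print(get_state()["position"],go((.547,.282,.25),-16))
E
```

```text
[ 0.48090589 -0.23207755  0.24967646] (array([ 506.6, -109.7,   -0.6]), array([ 0.0004,  0.0005, -0.0619]), 'tool y deg -19.5')
```

>>> {"op": "send_rows", "data": {
  "xyz": [
    [38,-8,0],
    [76,-16,0],
    [114,-25,0],
    [152,-33,0],
    [190,-41,0],
    [228,-49,0],
    [266,-58,0],
    [304,-66,0],
    [342,-74,0],
    [380,-82,0]
  ],
  "dr": [
    [0,0,-0.03],
    [0,0,-0.06],
    [0,0,-0.06],
    [0,0,-0.06],
    [0,0,-0.06],
    [0,0,-0.06],
    [0,0,-0.06],
    [0,0,-0.06],
    [0,0,-0.06],
    [0,0,-0.06]
  ]
}}

```text
time: 1.87
position: [0.532, 0.1529, 0.2496]
tool_rot: [2.515, 1.881, 0.0]
ft_force: [0.9, -0.4, 0.3]
grip_width: 1.0
grip_force: 0.0
```

```bash
python3 - <<'E'
from h import *
print(get_state()["position"],go((.547,.282,.25),-16))
E
```

```text
[0.53197968 0.15292328 0.24961259] (array([128.1, -22.1,  -0.5]), array([ 0.0008,  0.0004, -0.0072]), 'tool y deg -16.4')
```

>>> {"op": "send_rows", "data": {
  "xyz": [
    [35,-6,0],
    [70,-12,0],
    [100,-17,0],
    [115,-20,0],
    [115,-20,0],
    [115,-20,0],
    [115,-20,0],
    [115,-20,0],
    [115,-20,0],
    [115,-20,0]
  ],
  "dr": [
    [0,0,0],
    [0,0,0],
    [0,0,0],
    [0,0,0],
    [0,0,0],
    [0,0,0],
    [0,0,0],
    [0,0,0],
    [0,0,0],
    [0,0,0]
  ]
}}

```text
time: 2.7
position: [0.5458, 0.2658, 0.2496]
tool_rot: [2.517, 1.879, -0.0]
ft_force: [0.5, 1.1, -0.4]
grip_width: 0.999
grip_force: 0.0
```

```bash
python3 - <<'E'
from h import *
s=get_state();im=get_image("wrist");k=cam("wrist",s);cv2.imwrite("pics/w1.png",im[:,:,::-1])
print(s["position"],go((.547,.282,.25),-16,s))
print(proj(k,[(.547,.282,.131)]))
for c in blobs(mask(im,(6,210,100),(20,255,255),(0,0,640,480)),60)[:3]: print("orange",cv2.boundingRect(c),*rect(k,c,.131))
E
```

```text
[0.54577237 0.26583147 0.24956388] (array([15.9, -3.4, -0.4]), array([ 0.0006,  0.0006, -0.0089]), 'tool y deg -16.5')
[[314.17562638 224.78585538]]
```

View pics/w1.png

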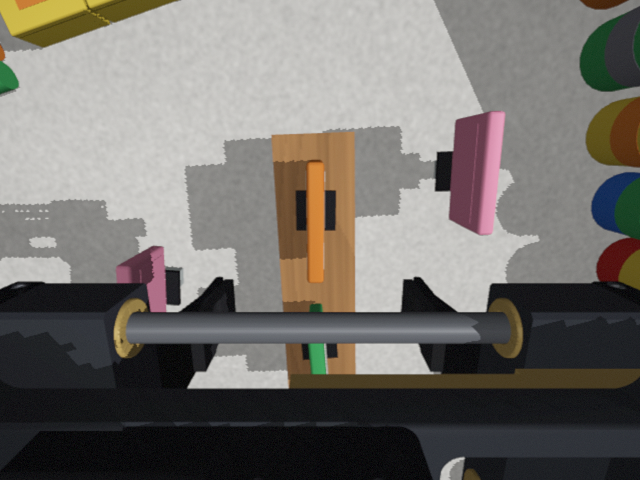

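The wrist view shows the orange board top between about (316,160) and (316,282), with green behind it at (317,340). Both pinks, (480,175) and (145,280), are clear of the fingers.

```bash
python3 - <<'E'
from h import *
s=get_state();k=cam("wrist",s);im=cv2.imread("pics/w1.png")[:,:,::-1].copy()
h=cv2.cvtColor(im,cv2.COLOR_RGB2HSV);print(h[220,312:322:3].tolist(),h[220,345].tolist())
m=mask(im,(6,200,150),(20,255,255),(270,130,360,300))
for c in blobs(m,60)[:2]:
    print("orange",cv2.boundingRect(c),*rect(k,c,.131))
E
```

```text
[[15, 184, 209], [15, 186, 211], [15, 188, 212], [15, 187, 216]] [15, 131, 168]
```

```bash
python3 - <<'E'
from h import *
s=get_state();k=cam("wrist",s);im=cv2.imread("pics/w1.png")[:,:,::-1].copy()
m=mask(im,(6,165,150),(20,255,255),(270,130,360,300))
for c in blobs(m,60)[:2]:
    r=rect(k,c,.131);print("orange",cv2.boundingRect(c),*r)
    print(go((r[0][0]/1000,r[0][1]/1000,.118),r[1]-90,s))
E
```

```text
orange (308, 162, 16, 121) [547.6 282.   98.3  12.6] 73.8
(array([ 15.8,  -2.7, 131.6]), array([ 0.0006,  0.0004, -0.005 ]), 'tool y deg -16.5')
```

>>> {"op": "send_rows", "data": {
  "xyz": [
    [8,-1.5,0],
    [16,-2.7,0],
    [16,-2.7,25],
    [16,-2.7,50],
    [16,-2.7,75],
    [16,-2.7,100],
    [16,-2.7,120],
    [16,-2.7,135],
    [16,-2.7,146],
    [16,-2.7,146]
  ],
  "dr": [
    [0,0,0],
    [0,0,-0.005],
    [0,0,-0.005],
    [0,0,-0.005],
    [0,0,-0.005],
    [0,0,-0.005],
    [0,0,-0.005],
    [0,0,-0.005],
    [0,0,-0.005],
    [0,0,-0.005]
  ]
}}

```text
time: 3.58
position: [0.5457, 0.2834, 0.1009]
tool_rot: [-2.508, -1.889, 0.006]
ft_force: [-1.5, -0.4, -0.1]
grip_width: 0.997
grip_force: 0.0
```

>>> {"op": "send_rows", "data": {
  "xyz": [
    [0,0,0],
    [0,0,0],
    [0,0,0],
    [0,0,0],
    [0,0,0],
    [0,0,0],
    [0,0,0],
    [0,0,0],
    [0,0,0],
    [0,0,0]
  ],
  "dr": [
    [0,0,0],
    [0,0,0],
    [0,0,0],
    [0,0,0],
    [0,0,0],
    [0,0,0],
    [0,0,0],
    [0,0,0],
    [0,0,0],
    [0,0,0]
  ],
  "jaw": 0,
  "grip_force": 25
}}

```text
time: 4.42
position: [0.5473, 0.2833, 0.1034]
tool_rot: [2.511, 1.888, -0.0]
ft_force: [-0.7, 0.6, 0.9]
grip_width: 0.323
grip_force: 0.0
```

Still closing, so I'll hold a little longer.

>>> {"op": "send_rows", "data": {
  "xyz": [
    [0,0,0],
    [0,0,0],
    [0,0,0],
    [0,0,0],
    [0,0,0],
    [0,0,0],
    [0,0,0],
    [0,0,0],
    [0,0,0],
    [0,0,0]
  ],
  "dr": [
    [0,0,0],
    [0,0,0],
    [0,0,0],
    [0,0,0],
    [0,0,0],
    [0,0,0],
    [0,0,0],
    [0,0,0],
    [0,0,0],
    [0,0,0]
  ]
}}

```text
time: 5.25
position: [0.5471, 0.2834, 0.1033]
tool_rot: [-2.51, -1.889, 0.001]
ft_force: [0.8, -0.4, -1.5]
grip_width: 0.159
grip_force: 25.0
```

>>> {"op": "send_rows", "data": {
  "xyz": [
    [0,0,-6],
    [0,0,-14],
    [0,0,-24],
    [0,0,-36],
    [0,0,-50],
    [0,0,-65],
    [0,0,-80],
    [0,0,-95],
    [0,0,-105],
    [0,0,-110]
  ],
  "dr": [
    [0,0,0],
    [0,0,0],
    [0,0,0],
    [0,0,0],
    [0,0,0],
    [0,0,0],
    [0,0,0],
    [0,0,0],
    [0,0,0],
    [0,0,0]
  ]
}}

```text
time: 6.08
position: [0.548, 0.2841, 0.2163]
tool_rot: [2.51, 1.888, 0.006]
ft_force: [1.0, 0.1, -1.4]
grip_width: 0.161
grip_force: 25.0
```

```bash
python3 - <<'E'
from h import *
s=get_state();print(s["grip_width"],s["grip_force"],s["ft_force"],go((.533,-.163,.213),-24.3))
im=get_image("scene");cv2.imwrite("pics/s2.png",cv2.resize(im[140:420,180:520],(680,560),interpolation=cv2.INTER_CUBIC)[:,:,::-1])
E
```

```text
0.16076776026381706 24.999281675554812 [ 1.01366087  0.06074988 -1.39262375] (array([-433.7,  109.5,    2.7]), array([ 0.0028, -0.0024,  0.1432]), 'tool y deg -16.1')
```

View pics/s2.png

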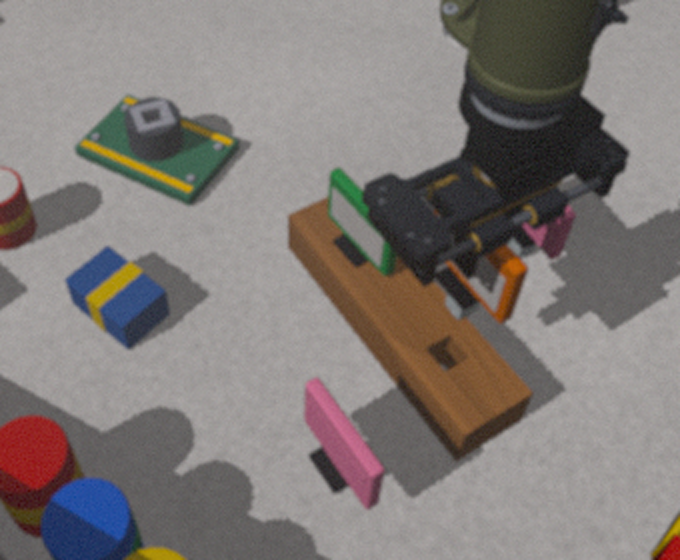

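The orange sign is held by the jaws and clear of the rack, and the green one is undisturbed. I'll carry it high over to the foot.

>>> {"op": "send_rows", "data": {
  "xyz": [
    [0,0,-20],
    [0,0,-40],
    [-20,5,-44],
    [-55,14,-44],
    [-92,23,-44],
    [-130,33,-44],
    [-168,42,-44],
    [-206,52,-44],
    [-244,61,-44],
    [-282,71,-44]
  ],
  "dr": [
    [0,0,0],
    [0,0,0],
    [0,0,0.02],
    [0,0,0.04],
    [0,0,0.06],
    [0,0,0.08],
    [0,0,0.1],
    [0,0,0.12],
    [0,0,0.14],
    [0,0,0.143]
  ]
}}

```text
time: 6.97
position: [0.5364, -0.0091, 0.2572]
tool_rot: [2.64, 1.703, -0.001]
ft_force: [0.7, -0.0, -1.2]
grip_width: 0.162
grip_force: 25.0
```

>>> {"op": "send_rows", "data": {
  "xyz": [
    [-35,3,0],
    [-70,7,0],
    [-100,10,0],
    [-120,14,0],
    [-130,15,0],
    [-135,16,0],
    [-135,16,0],
    [-135,16,0],
    [-135,16,0],
    [-135,16,0]
  ],
  "dr": [
    [0,0,0],
    [0,0,0],
    [0,0,0],
    [0,0,0],
    [0,0,0],
    [0,0,0],
    [0,0,0],
    [0,0,0],
    [0,0,0],
    [0,0,0]
  ]
}}

```text
time: 7.8
position: [0.4968, -0.1351, 0.2575]
tool_rot: [-2.636, -1.708, -0.0]
ft_force: [0.2, 0.1, -0.3]
grip_width: 0.16
grip_force: 25.0
```

```bash
python3 - <<'E'
from h import *
s=get_state();print(s["position"],s["grip_width"],s["ft_force"],go((.533,-.163,.25),-24.3))
im=get_image("wrist");cv2.imwrite("pics/w3.png",im[:,:,::-1])
E
```

```text
[ 0.496848   -0.13505539  0.25746448] 0.16019273461175745 [ 0.1601434   0.06178645 -0.28566958] (array([-10.7,  44.4,   7.5]), array([-0.0001, -0.0004,  0.0031]), 'tool y deg -24.1')
```

View pics/w3.png

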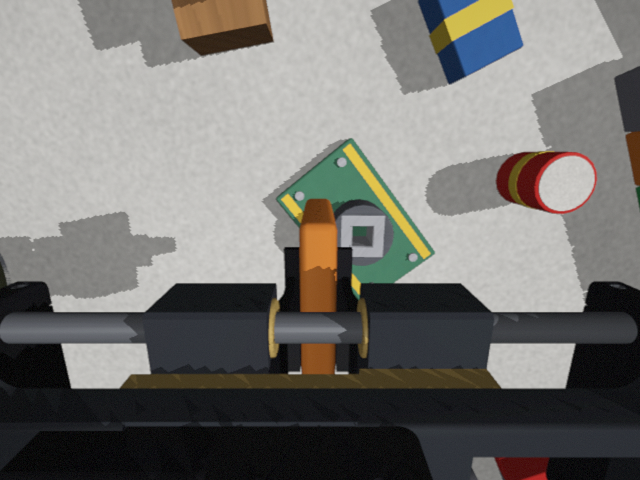

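The wrist view shows the head's light inset at about (362,236), nearly square to the tool axes. The orange board sits centred in the jaws at u≈318, with its top far edge at v≈222.

```bash
python3 - <<'E'
from h import *
s=get_state();k=cam("wrist",s);im=cv2.imread("pics/w3.png")[:,:,::-1].copy()
g=cv2.cvtColor(im,cv2.COLOR_RGB2HSV);print(g[235,330:400:4,2].tolist())
m=mask(im,(0,0,135),(179,45,255),(337,205,395,265))
for c in blobs(m,100)[:2]:
    print("inset",cv2.boundingRect(c),*rect(k,c,.064))
# board top in hand: rows' left/right edges, orange mask
mo=mask(im,(4,150,60),(22,255,255),(290,190,350,380))
for v in(210,222,230,240,246,350,370):
    u=np.where(mo[v])[0];print(v,(u.min(),u.max(),im[v,318].tolist()) if len(u) else None)
ts=s["position"][2]+.028
M=R.from_rotvec(s["tool_rot"]).as_matrix()
P=cast(k,[(302,222),(335,222),(318,222),(318,224)],ts);print("board top end in tool",np.round((P-s["position"])@M*1000,1))
E
```

```text
[208, 204, 103, 180, 177, 179, 80, 83, 80, 79, 77, 171, 177, 178, 99, 101, 127, 131]
inset (341, 215, 45, 42) [ 533.4 -164.9   44.9   43.9] -24.6
210 (np.int64(305), np.int64(331), [97, 54, 16])
222 (np.int64(301), np.int64(334), [115, 65, 25])
230 (np.int64(300), np.int64(336), [203, 127, 56])
240 (np.int64(300), np.int64(336), [207, 131, 57])
246 (np.int64(300), np.int64(336), [206, 130, 55])
350 (np.int64(301), np.int64(334), [139, 80, 29])
370 (np.int64(302), np.int64(333), [140, 80, 34])
board top end in tool [[ 48.4  -6.2 -28. ]
 [ 48.4   5.6 -28. ]
 [ 48.4  -0.5 -28. ]
 [ 47.6  -0.5 -28. ]]
```

```bash
python3 - <<'E'
from h import *
print(go((.534,-.1626,.162),-24.5))
E
```

```text
(array([-9.6, 45.1, 95.5]), array([-0.    , -0.0003,  0.0062]), 'tool y deg -24.1')
```

>>> {"op": "send_rows", "data": {
  "xyz": [
    [-3,15,0],
    [-7,32,0],
    [-9,42,5],
    [-9.6,45,25],
    [-9.6,45,50],
    [-9.6,45,70],
    [-9.6,45,85],
    [-9.6,45,92],
    [-9.6,45,95],
    [-9.6,45,95]
  ],
  "dr": [
    [0,0,0],
    [0,0,0.006],
    [0,0,0.006],
    [0,0,0.006],
    [0,0,0.006],
    [0,0,0.006],
    [0,0,0.006],
    [0,0,0.006],
    [0,0,0.006],
    [0,0,0.006]
  ]
}}

```text
time: 8.68
position: [0.5333, -0.1638, 0.1621]
tool_rot: [-2.643, -1.697, 0.001]
ft_force: [0.3, 0.5, -1.0]
grip_width: 0.156
grip_force: 25.0
```

>>> {"op": "send_rows", "data": {
  "xyz": [
    [0,0,0],
    [0,0,0],
    [0,0,0],
    [0,0,0],
    [0,0,0],
    [0,0,0],
    [0,0,0],
    [0,0,0],
    [0,0,0],
    [0,0,0]
  ],
  "dr": [
    [0,0,0],
    [0,0,0],
    [0,0,0],
    [0,0,0],
    [0,0,0],
    [0,0,0],
    [0,0,0],
    [0,0,0],
    [0,0,0],
    [0,0,0]
  ]
}}

```text
time: 9.52
position: [0.5334, -0.1641, 0.1624]
tool_rot: [-2.644, -1.696, 0.0]
ft_force: [-0.3, -0.5, -1.1]
grip_width: 0.162
grip_force: 25.0
```

```bash
python3 - <<'E'
from h import *
s=get_state();print(s["position"],s["ft_force"],s["torque"],go((.534,-.1626,.156),-24.5,s))
im=get_image("scene");k=cam("scene");u=proj(k,[(.5333,-.1642,.064)])[0].astype(int);print(u)
c=im[u[1]-50:u[1]+40,u[0]-60:u[0]+60];cv2.imwrite("pics/s4.png",cv2.resize(c,(720,540),interpolation=cv2.INTER_CUBIC)[:,:,::-1])
E
```

```text
[ 0.53337733 -0.16412641  0.16243296] [-0.3158085  -0.50809793 -1.09848421] [-0.022795   -0.07595845  0.01789466] (array([ 1.6, -0.1,  6.4]), array([-0.    ,  0.    , -0.0024]), 'tool y deg -24.6')
[255 196]
```

View pics/s4.png

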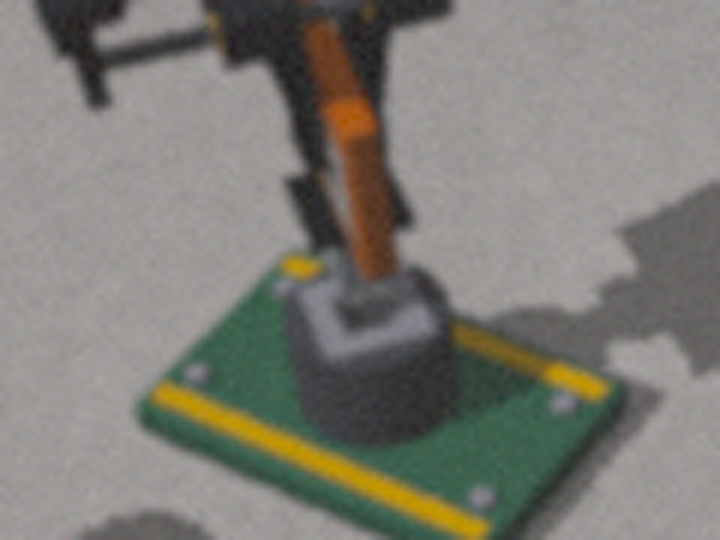

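The view shows the spigot tip directly over the square hole, edges parallel. Now a gentle feel downwards.

>>> {"op": "send_rows", "data": {
  "xyz": [
    [1.5,0,1],
    [1.5,0,2],
    [1.5,0,4],
    [1.5,0,6],
    [1.5,0,8],
    [1.5,0,9.5],
    [1.5,0,11],
    [1.5,0,12.5],
    [1.5,0,14],
    [1.5,0,14]
  ],
  "dr": [
    [0,0,0],
    [0,0,0],
    [0,0,0],
    [0,0,0],
    [0,0,0],
    [0,0,0],
    [0,0,0],
    [0,0,0],
    [0,0,0],
    [0,0,0]
  ]
}}

```text
time: 10.4
position: [0.5338, -0.1628, 0.1481]
tool_rot: [-2.644, -1.696, 0.001]
ft_force: [-0.1, 0.3, -1.5]
grip_width: 0.16
grip_force: 25.0
```

>>> {"op": "send_rows", "data": {
  "xyz": [
    [0,0,0.5],
    [0,0,1],
    [0,0,2],
    [0,0,3],
    [0,0,4],
    [0,0,5],
    [0,0,6],
    [0,0,7],
    [0,0,8],
    [0,0,8]
  ],
  "dr": [
    [0,0,0],
    [0,0,0],
    [0,0,0],
    [0,0,0],
    [0,0,0],
    [0,0,0],
    [0,0,0],
    [0,0,0],
    [0,0,0],
    [0,0,0]
  ]
}}

```text
time: 11.23
position: [0.5339, -0.1627, 0.1402]
tool_rot: [-2.644, -1.696, 0.0]
ft_force: [1.0, 0.1, -1.5]
grip_width: 0.162
grip_force: 25.0
```

It's 12 mm in with no resistance, so I'll continue.

>>> {"op": "send_rows", "data": {
  "xyz": [
    [0,0,1],
    [0,0,2.5],
    [0,0,4],
    [0,0,5.5],
    [0,0,7],
    [0,0,8.5],
    [0,0,10],
    [0,0,11],
    [0,0,12],
    [0,0,12]
  ],
  "dr": [
    [0,0,0],
    [0,0,0],
    [0,0,0],
    [0,0,0],
    [0,0,0],
    [0,0,0],
    [0,0,0],
    [0,0,0],
    [0,0,0],
    [0,0,0]
  ]
}}

```text
time: 12.07
position: [0.5339, -0.1627, 0.1282]
tool_rot: [-2.644, -1.696, 0.0]
ft_force: [0.3, 0.1, -2.1]
grip_width: 0.159
grip_force: 25.0
```

>>> {"op": "send_rows", "data": {
  "xyz": [
    [0,0,1],
    [0,0,2.5],
    [0,0,4],
    [0,0,5.5],
    [0,0,7],
    [0,0,8],
    [0,0,9],
    [0,0,10],
    [0,0,11],
    [0,0,11]
  ],
  "dr": [
    [0,0,0],
    [0,0,0],
    [0,0,0],
    [0,0,0],
    [0,0,0],
    [0,0,0],
    [0,0,0],
    [0,0,0],
    [0,0,0],
    [0,0,0]
  ]
}}

```text
time: 12.9
position: [0.5339, -0.1628, 0.1173]
tool_rot: [-2.644, -1.696, 0.0]
ft_force: [-0.4, 0.1, -1.0]
grip_width: 0.159
grip_force: 25.0
```

>>> {"op": "send_rows", "data": {
  "xyz": [
    [0,0,0.5],
    [0,0,1],
    [0,0,1.5],
    [0,0,2],
    [0,0,2.5],
    [0,0,3],
    [0,0,3.5],
    [0,0,4],
    [0,0,4.5],
    [0,0,4.5]
  ],
  "dr": [
    [0,0,0],
    [0,0,0],
    [0,0,0],
    [0,0,0],
    [0,0,0],
    [0,0,0],
    [0,0,0],
    [0,0,0],
    [0,0,0],
    [0,0,0]
  ]
}}

```text
time: 13.73
position: [0.5339, -0.1628, 0.1128]
tool_rot: [-2.644, -1.696, 0.0]
ft_force: [0.5, -0.0, -1.2]
grip_width: 0.154
grip_force: 25.0
```

>>> {"op": "send_rows", "data": {
  "xyz": [
    [0,0,0.1],
    [0,0,0.2],
    [0,0,0.3],
    [0,0,0.4],
    [0,0,0.5],
    [0,0,0.6],
    [0,0,0.7],
    [0,0,0.8],
    [0,0,0.8],
    [0,0,0.8]
  ],
  "dr": [
    [0,0,0],
    [0,0,0],
    [0,0,0],
    [0,0,0],
    [0,0,0],
    [0,0,0],
    [0,0,0],
    [0,0,0],
    [0,0,0],
    [0,0,0]
  ]
}}

```text
time: 14.57
position: [0.534, -0.1628, 0.1122]
tool_rot: [2.644, 1.696, -0.0]
ft_force: [-0.9, -0.3, -0.7]
grip_width: 0.156
grip_force: 25.0
```

Collar is at its seat height. Now turn the sign with the head, 0.677 rad anticlockwise seen from above, in two halves.

>>> {"op": "send_rows", "data": {
  "xyz": [
    [0,0,0],
    [0,-0.1,0],
    [0,-0.1,0],
    [0,-0.2,0],
    [0,-0.3,0],
    [0,-0.4,0],
    [-0.1,-0.5,0],
    [-0.1,-0.5,0],
    [-0.1,-0.6,0],
    [-0.1,-0.6,0]
  ],
  "dr": [
    [0,0,0],
    [0,0,-0.03],
    [0,0,-0.07],
    [0,0,-0.11],
    [0,0,-0.15],
    [0,0,-0.19],
    [0,0,-0.23],
    [0,0,-0.27],
    [0,0,-0.31],
    [0,0,-0.34]
  ],
  "grip_force": 40
}}

```text
time: 15.4
position: [0.5339, -0.1627, 0.1123]
tool_rot: [2.317, 2.12, 0.001]
ft_force: [0.4, 0.9, -1.7]
grip_width: 0.159
grip_force: 40.0
```

```bash
python3 - <<'E'
from h import *
s=get_state();print(s["ft_force"],s["torque"],s["position"],go(s["position"],14.2,s))
E
```

```text
[ 0.35635781  0.86188798 -1.72887043] [-0.07601181 -0.29656894 -0.1729225 ] [ 0.53387358 -0.16272785  0.11229391] (array([0., 0., 0.]), array([ 1.100e-03,  2.000e-04, -3.363e-01]), 'tool y deg -5.1')
```

>>> {"op": "send_rows", "data": {
  "xyz": [
    [0,-0.1,0],
    [0,-0.2,0],
    [0,-0.3,0],
    [0,-0.4,0],
    [-0.1,-0.5,0],
    [-0.1,-0.5,0],
    [-0.1,-0.6,0],
    [-0.1,-0.6,0],
    [-0.1,-0.6,0],
    [-0.1,-0.6,0]
  ],
  "dr": [
    [0,0,-0.04],
    [0,0,-0.08],
    [0,0,-0.12],
    [0,0,-0.16],
    [0,0,-0.2],
    [0,0,-0.25],
    [0,0,-0.3],
    [0,0,-0.336],
    [0,0,-0.336],
    [0,0,-0.336]
  ]
}}

```text
time: 16.23
position: [0.5332, -0.1628, 0.1123]
tool_rot: [1.933, 2.475, 0.001]
ft_force: [1.3, -0.4, -1.1]
grip_width: 0.158
grip_force: 40.0
```

```bash
python3 - <<'E'
from h import *
s=get_state();print(s["ft_force"],s["torque"],s["position"],go(s["position"],14.2,s))
im=get_image("wrist");k=cam("wrist",s)
mo=mask(im,(4,150,60),(22,255,255),(290,190,350,380))
for v in(230,240,246,350,370):
    u=np.where(mo[v])[0];print(v,(u.min(),u.max()) if len(u) else None)
# stripes: long-side direction
for c in blobs(mask(im,(20,120,90),(35,255,255),(150,100,500,300)),80)[:4]: print("stripe",cv2.boundingRect(c),*rect(k,c,.018))
E
```

```text
[ 1.28451385 -0.36980377 -1.0541738 ] [-0.07377012 -0.4657225  -0.01040981] [ 0.53320308 -0.16281997  0.11227925] (array([0., 0., 0.]), array([ 0.0009,  0.0005, -0.0029]), 'tool y deg 14.0')
230 (np.int64(299), np.int64(335))
240 (np.int64(299), np.int64(335))
246 (np.int64(300), np.int64(335))
350 (np.int64(301), np.int64(335))
370 (np.int64(302), np.int64(333))
stripe (245, 144, 21, 140) [ 483.1 -147.7  102.1   10.5] -75.7
stripe (370, 143, 20, 141) [ 569.2 -125.8  102.7   10.4] -75.9
```

Aligned: the slab stripes read -75.8° and the tool y 14.0°. Release, then withdraw.

>>> {"op": "send_rows", "data": {
  "xyz": [
    [0,0,0],
    [0,0,0],
    [0,0,0],
    [0,0,0],
    [0,0,0],
    [0,0,0],
    [0,0,0],
    [0,0,0],
    [0,0,0],
    [0,0,0]
  ],
  "dr": [
    [0,0,0],
    [0,0,0],
    [0,0,0],
    [0,0,0],
    [0,0,0],
    [0,0,0],
    [0,0,0],
    [0,0,0],
    [0,0,0],
    [0,0,0]
  ],
  "jaw": 60
}}

```text
time: 17.12
position: [0.5328, -0.1627, 0.1122]
tool_rot: [1.932, 2.477, -0.0]
ft_force: [-0.1, -0.5, -0.1]
grip_width: 0.684
grip_force: 0.0
```

>>> {"op": "send_rows", "data": {
  "xyz": [
    [0,0,-3],
    [0,0,-10],
    [0,0,-20],
    [0,0,-35],
    [0,0,-55],
    [0,0,-75],
    [0,0,-95],
    [0,0,-110],
    [0,0,-120],
    [0,0,-120]
  ],
  "dr": [
    [0,0,0],
    [0,0,0],
    [0,0,0],
    [0,0,0],
    [0,0,0],
    [0,0,0],
    [0,0,0],
    [0,0,0],
    [0,0,0],
    [0,0,0]
  ]
}}

```text
time: 17.95
position: [0.5343, -0.1629, 0.2354]
tool_rot: [1.929, 2.473, 0.002]
ft_force: [0.6, -0.1, 0.2]
grip_width: 0.69
grip_force: 0.0
```

>>> {"op": "send_rows", "data": {
  "xyz": [
    [-15,0,0],
    [-30,0,0],
    [-45,0,0],
    [-60,0,0],
    [-70,0,0],
    [-70,0,0],
    [-70,0,0],
    [-70,0,0],
    [-70,0,0],
    [-70,0,0]
  ],
  "dr": [
    [0,0,0],
    [0,0,0],
    [0,0,0],
    [0,0,0],
    [0,0,0],
    [0,0,0],
    [0,0,0],
    [0,0,0],
    [0,0,0],
    [0,0,0]
  ]
}}

```text
time: 18.78
position: [0.55, -0.2295, 0.2324]
tool_rot: [1.93, 2.479, 0.0]
ft_force: [0.6, 0.4, -0.2]
grip_width: 0.687
grip_force: 0.0
```

```bash
python3 - <<'E'
from h import *
s=get_state();k=cam("wrist",s);im=get_image("wrist");print(s["position"])
for c in blobs(mask(im,(6,150,120),(20,255,255),(200,60,450,330)),60)[:2]: print("orange",cv2.boundingRect(c),*rect(k,c,.140))
for c in blobs(mask(im,(20,120,90),(35,255,255),(150,30,500,330)),80)[:4]: print("stripe",cv2.boundingRect(c),*rect(k,c,.018))
sc=get_image("scene");u=(255,196);a=cv2.resize(sc[130:240,185:325],(560,440),interpolation=cv2.INTER_CUBIC)
cv2.imwrite("pics/end.png",np.hstack([a[:, :400],im[:440,140:540]])[:,:,::-1])
E
```

```text
[ 0.5500051  -0.22952128  0.23238375]
orange (309, 82, 20, 149) [ 533.5 -164.4   98.6   13. ] -76.2
stripe (268, 72, 15, 161) [ 490.2 -175.1  160.    10.5] -75.8
stripe (354, 72, 15, 161) [ 576.  -153.3  160.    10.6] -75.8
stripe (464, 204, 36, 54) [ 721.1 -194.7   61.4   27.3] -89.2
stripe (454, 301, 11, 29) [ 738.9 -297.6   38.     6.5] -57.2
```

View pics/end.png

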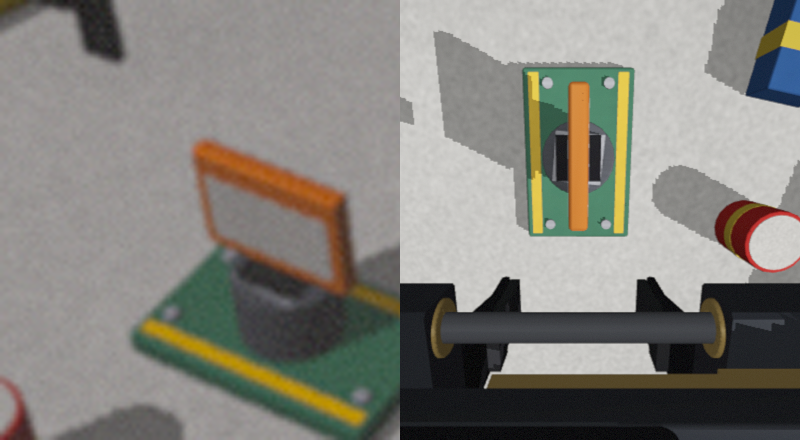

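The sign stands upright in the foot with its collar on the head. It is parallel to the stripes (-76.2° against -75.8°), centred at (533.5, -164.4), and the gripper is clear, so I'm handing in.

```bash
python3 -c "
from bench import *
print(close_job())"
```

```text
the job is handed in; nothing more can be done
None
```

The orange sign stands released in the swivel foot, collar down on the head and board parallel to the foot's long sides to within about 0.4° by the wrist camera. The job was handed in after about 19 s of robot time, and close_job() gave no verdict.

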